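# Clamp a freshly glued brooch board with self-closing tweezers

## Robot

A 6-joint arm with a two-finger parallel gripper is mounted at the origin on a cart in front of the work surface, level with it; the furniture and walls round the work are solid. World frame = base frame: x ahead of the robot, y to its left, z up, the work surface at z = 0. Lengths are in m, angles in rad, forces in N, time in s.
With the tool pointing down it reaches from about 0.35 to 0.975 m from the base axis. Payload 7.1 kg.
Tool frame: the origin (TCP) lies midway between the tips of the shut fingers; the grasp point (between the pads) lies 19 mm behind it; z points along the fingers, x is the direction in which the jaws open and shut, and the axes are right-handed (so a half turn about z gives the same grasp; the last joint's range is limited). The gripper opens to 88 mm and grips with 3 to 60 N. Pads are 20 mm wide; open, the fingers measure 115 mm over their backs; the gripper's body (75 mm by 178 mm) begins 61 mm behind the grasp point.
Start: joints at [1.136, 0.423, 1.63, -0, 1.089, -0.019], TCP at [0.252, 0.572, 0.223] pointing down, gripper open.
Joint ranges: [-3, 3], [-0.9, 2.11], [0.09, 2.58], [-1.31, 4.45], [0.11, 2.69], [-2.54, 2.54]. Speed limits (rad/s): [2.39, 2.39, 3.01, 3.14, 3.14, 3.14].

## Interface

Orientations are given as a unit quaternion [w, x, y, z].
In Python, from station import move_pose, movel, movej, command_gripper, wait, inverse_kinematics, read_camera, camera_info, MotionError, job_done, get_time, get_joint_pos, get_qvel, get_effort, get_tcp_pos, get_ee_rot, get_ft_force, get_ft_torque, get_grip_width gives the robot as it stands. Calls block until the motion is done:
- move_pose(position, orientation): joint-space move of the TCP to a pose.
- movel(position, frame=None, v=0.15, until_force=None): straight line of the TCP; frame=None keeps the orientation; v is the mean speed in m/s. With until_force (N) it stops when the force on the tool has changed by that much, and returns True; else False.
- movej(angles): joint-space move.
- command_gripper(opening): opening from 0.0 (shut) to 1.0 (fully open); the grip force is fixed at half the most; returns when the fingers have stopped.
- wait(seconds).
- inverse_kinematics(position, orientation): joint angles nearest the present ones, or None.
- read_camera(name): name is "scene" or "side" or "wrist"; returns the picture (480x640x3 uint8, red, green, blue); there is no depth.
- camera_info(name): a dict with "intrinsics" (3x3 intrinsics, pixels), "T" (4x4, takes a point from camera to world coordinates); the wrist camera has in their place "tool_from_camera" (4x4, takes a point from camera to tool coordinates, whose origin is the TCP and whose axes are the tool frame's). Camera axes: x right, y up, looking along -z (the intrinsics and any distortion apply to the point x, -y, -z); pixel columns grow to the right and rows downward; lengths in m; the calibration is good to about 2 mm. A picture is of the moment at which its call begins: read the wrist's pose just before it. camera_info takes no time and is no camera call.
A pose or a line that the arm cannot do raises MotionError and nothing moves.
- job_done(): hands the job in, once; it reports no verdict.
Readings, each from a call of its own:
- get_time(): time.
- get_joint_pos(): joint angles.
- get_qvel(): joint speeds.
- get_effort(): joint torques, N m.
- get_tcp_pos(): TCP position.
- get_ee_rot(): TCP orientation.
- get_ft_force(): force on the tool from outside, world axes, zero at the start.
- get_ft_torque(): the same for the moment, N m.
- get_grip_width(): opening from 0.0 (shut) to 1.0 (fully open).
Only numpy, scipy, OpenCV 4.12 (cv2) and the standard library are available. Lean on these libraries where they do the work, as an engineer would, in place of code of your own. Each camera call takes 0.05 s, during which the arm holds its last target.

## Task

The two layers of the little brooch board in the wooden rack have just been glued. Squeeze the self-closing clamp tweezers open, lift them off their stand and lower them, still open, astride the board's top edge between the two pencil marks until the brass depth pin is pushed in at least two thirds of its travel, never bearing down on the board with more than 15 N; then let go so that they grip the board on their own, upright and square to it, with the pin still in at least half-way. Do not shift the stamp, the candle or the ink pad.

Things in the scene. Friction and masses are not known exactly. Their poses are not given: they have to be found in the camera images.
- clamp_grip (a point): Self-closing cross-lock clamp tweezers, 105 mm tall, 0.1 kg, standing jaws down. Point midway between the two blue squeeze pads, 60 mm above the jaw tips, 45 mm below the tail's top. z up to the tail; y: the line along which the pads are squeezed and the jaws open. Pads 18 mm wide (x), 20 high; about 41 mm over their outsides at the start, 35 when squeezed fully open
- clamp: The same tweezers; origin midway between the jaw tips, same axes. Squeezing the pads OPENS the jaws (the arms cross below); it takes about 20 N up to built-in stops, 40 N does no harm. Rubber jaw pads 14 mm wide (x), 12 high. A brass depth pin hangs in the middle between the jaws, its lower end 18 mm above the tips when free
- jaw (a joint): Opening angle of each arm of the tweezers, rad: 0 jaws shut on nothing, about 0.042 when they grip an 8 mm part (the stand's fin or the board), 0.115 squeezed fully open, with about 21 mm between the jaws. A spring shuts them with about 6 N at the tips
- pin (a joint): How far the sprung depth pin of the tweezers is pushed in, m: 0 free, 0.008 fully in (end stop). It takes 1.5 N to start, 3.5 N at 4 mm, 4.2 N at 5.3 mm (two thirds) and 5.5 N at 8 mm; past that the tweezers bear hard on the board and the force climbs steeply
- stand: Fixed grey parking stand, 70 x 70 x 14 mm, origin at the centre of its underside; an aluminium fin in the middle, 34 mm long (x), 8 mm thick (y), rises 14 mm above its top. At the start the tweezers grip the fin, tips on the stand's top, their axes along the stand's
- rack: Fixed wooden gluing rack, 160 (x) x 74 (y) x 14 mm, with two rails up to 50 mm; origin at the centre of its underside, on the counter. Between the rails, in the middle, the glued board stands upright: 140 mm long (x), 8 mm thick (y)
- rack_mid (a point): Middle of the rack on the counter, below the clamping place (x along the board). The board's height was set by hand and is NOT measured: its top edge lies somewhere from 100 to 128 mm above this point. Two pencil marks, 15 mm each side of the middle, bound the place. Two brooches on one face, 26 to 60 mm from the middle, over 12 mm below the top edge
- stamp_mid (a point): Wooden hand stamp, 26 x 45 x 67 mm, upright: bystander. Point at its centre
- candle_mid (a point): Short white painted candle on a black square, 56 x 56 x 66 mm: bystander. Point at its centre
- ink_mid (a point): Flat black ink pad, 58 x 85 x 15 mm: bystander. Point at its centre
There are look-alikes about, which are no part of the job. What is shaped like the clamp but green or orange is not meant.

How it is judged:
By the outcome, as a careful person would: the job done as asked, in the order asked, and still so for the second after the job is handed in, with the robot touching nothing.
It also fails if it takes over 48 s, if anything falls off the work surface, if the arm or the gripper's body presses on something with over 40 N, if the wrist force passes 120 N, or if a joint passes its speed limit or range.

## Working session

There is one attempt and no reset: what is moved stays moved. The work goes in short steps, each a Python script; the robot and the scene stay as the last script left them, time stands still between calls to the robot, and variables do not carry over. Pictures are saved under pics/ and viewed, and the job is handed in when it is done.

```bash
ls; mkdir -p pics; python3 - <<'E'
from station import *
import cv2,numpy as np
np.set_printoptions(precision=4,suppress=True)
print(get_time())
for n in ["scene","side","wrist"]:
    im=read_camera(n); cv2.imwrite(f"pics/{n}0.png",im[:,:,::-1]); print(n,camera_info(n))
print(get_time(),get_tcp_pos(),get_ee_rot(),get_ft_force())
E
```

```text
pics
0.0
scene {'intrinsics': array([[577.201 ,   0.    , 316.7323],
       [  0.    , 577.201 , 249.5301],
       [  0.    ,   0.    ,   1.    ]]), 'T': array([[ 0.8054,  0.435 , -0.4027,  0.0885],
       [-0.5927,  0.5967, -0.541 , -0.4211],
       [ 0.005 ,  0.6744,  0.7384,  0.7987],
       [ 0.    ,  0.    ,  0.    ,  1.    ]])}
side {'intrinsics': array([[594.835 ,   0.    , 318.1444],
       [  0.    , 594.835 , 246.9099],
       [  0.    ,   0.    ,   1.    ]]), 'T': array([[ 0.8909,  0.2526, -0.3775,  0.1453],
       [-0.4541,  0.5142, -0.7276, -0.6104],
       [ 0.0103,  0.8197,  0.5727,  0.6469],
       [ 0.    ,  0.    ,  0.    ,  1.    ]])}
wrist {'intrinsics': array([[344.8283,   0.    , 319.2423],
       [  0.    , 344.8283, 241.9645],
       [  0.    ,   0.    ,   1.    ]]), 'tool_from_camera': array([[ 1.    ,  0.0005,  0.0016, -0.0007],
       [ 0.001 , -0.9589, -0.2839, -0.0774],
       [ 0.0014,  0.2839, -0.9589, -0.1626],
       [ 0.    ,  0.    ,  0.    ,  1.    ]])}
0.15 [0.2522 0.5714 0.2221] [ 0.0003  0.8378  0.5459 -0.0005] [-0.4365  0.6458 -0.6244]
```

View pics/scene0.png

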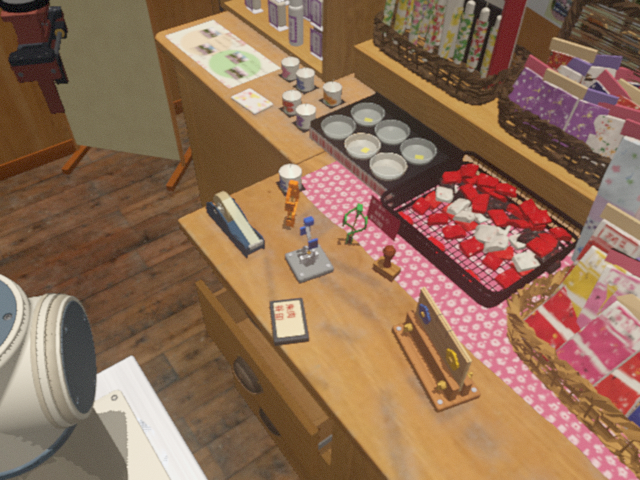

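View pics/side0.png

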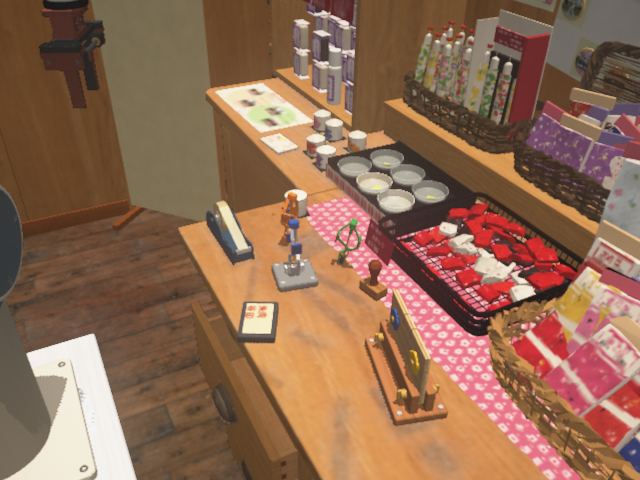

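View pics/wrist0.png

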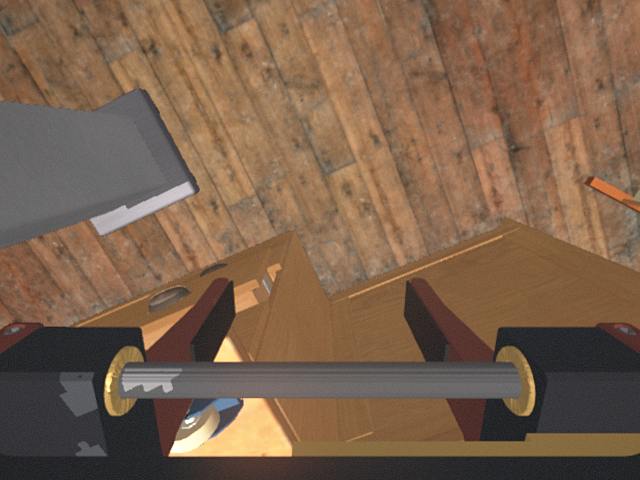

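The clamp with blue pads is at scene (309,240) on the grey stand (309,263). The look-alikes are orange at (292,200) and green at (355,222). The board is in the rack at about (435,345), the stamp at (387,262), the ink pad at (289,320), and the candle at (290,175). I'll zoom in next.

```bash
python3 - <<'E'
import cv2,numpy as np
s=cv2.imread("pics/scene0.png"); d=cv2.imread("pics/side0.png")
def crop(im,x0,y0,w,h,k): return cv2.resize(im[y0:y0+h,x0:x0+w],None,fx=k,fy=k,interpolation=cv2.INTER_CUBIC)
a=crop(s,250,160,130,130,3); b=crop(d,250,170,130,130,3)
cv2.imwrite("pics/c1.png",np.hstack([a,b]))
a=crop(s,380,280,110,140,3.6); b=crop(d,350,280,110,140,3.6)
cv2.imwrite("pics/c2.png",np.hstack([a,b]))
E
```

```text
(no output)
```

View pics/c1.png

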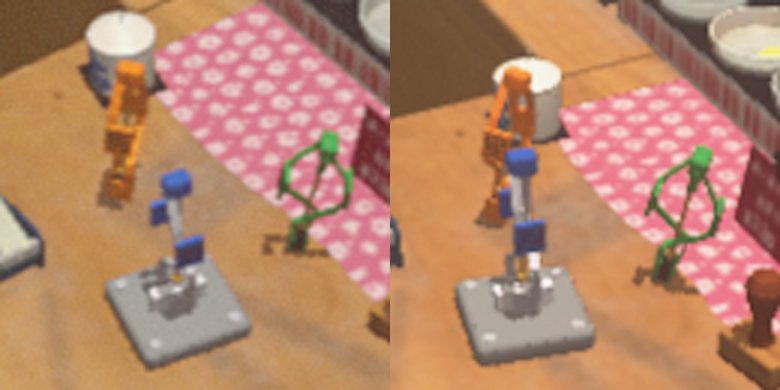

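View pics/c2.png

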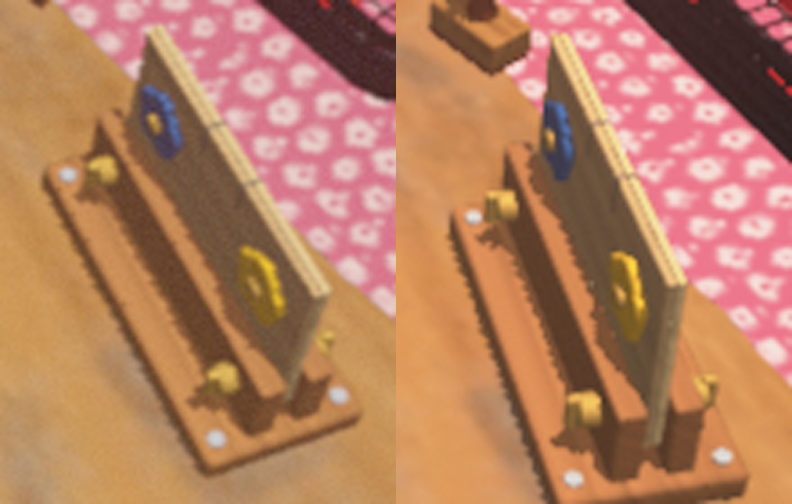

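```bash
cat > h.py <<'E'
import numpy as np,cv2
from station import *
np.set_printoptions(precision=4,suppress=True)
def ray(name,px,T=None):
    ci=camera_info(name); K=ci['intrinsics']
    if T is None: T=ci['T']
    p=np.linalg.inv(K)@np.array([px[0],px[1],1.]); d=T[:3,:3]@np.array([p[0],-p[1],-p[2]])
    return T[:3,3],d/np.linalg.norm(d)
def onz(name,px,z,T=None):
    o,d=ray(name,px,T); return o+d*(z-o[2])/d[2]
def tri(rs):
    A=sum(np.eye(3)-np.outer(d,d) for o,d in rs); b=sum((np.eye(3)-np.outer(d,d))@o for o,d in rs)
    x=np.linalg.solve(A,b); return x,[np.linalg.norm((np.eye(3)-np.outer(d,d))@(x-o)) for o,d in rs]
def proj(name,X,T=None):
    ci=camera_info(name); K=ci['intrinsics']
    if T is None: T=ci['T']
    c=T[:3,:3].T@(np.asarray(X)-T[:3,3]); q=K@np.array([c[0],-c[1],-c[2]]); return q[:2]/q[2]
from scipy.spatial.transform import Rotation as R
def wristT():
    q=get_ee_rot(); T=np.eye(4); T[:3,:3]=R.from_quat([q[1],q[2],q[3],q[0]]).as_matrix(); T[:3,3]=get_tcp_pos()
    return T@camera_info("wrist")['tool_from_camera']
def downq(yaw): # tool z down, tool x along (cos yaw, sin yaw)
    x=np.array([np.cos(yaw),np.sin(yaw),0]); z=np.array([0,0,-1.]); y=np.cross(z,x)
    q=R.from_matrix(np.c_[x,y,z]).as_quat(); return [q[3],q[0],q[1],q[2]]
E
python3 - <<'E'
from h import *
S=lambda x,y,ox,oy,k:(ox+(x+.5)/k-.5,oy+(y+.5)/k-.5)
# scene & side: stand outer corners (top face), crop px
sc=[(108,283),(195,256),(250,325),(153,350)]
P=np.array([onz("scene",S(*p,250,160,3),.014) for p in sc]);print("stand scene",P,P.mean(0))
sd=[(458,293),(570,268),(592,322),(473,352)]
P=np.array([onz("side",S(x-390,y,250,170,3),.014) for x,y in sd]);print("stand side",P,P.mean(0))
# rack screws
for n,pts,ox,oy,of in [("scene",[(67,174),(215,438),(339,395)],380,280,0),("side",[(474,216),(573,478),(722,455)],350,280,396)]:
    P=np.array([onz(n,S(x-of,y,ox,oy,3.6),.015) for x,y in pts]);print("rack",n,P,"mid",(P[0]+P[2])/2, np.linalg.norm(P[0]-P[1]),np.linalg.norm(P[2]-P[1]))
# board top edge: corners & marks (front/left edge of top)
a=[(152,31),(217,125),(253,184),(323,293)];b=[(558,37),(603,123),(628,177),(678,284)]
for p,q in zip(a,b):
    print(tri([ray("scene",S(*p,380,280,3.6)),ray("side",S(q[0]-396,q[1],350,280,3.6))]))
# clamp tail
print("tail",tri([ray("scene",S(177,183,250,160,3)),ray("side",S(520-390,162,250,170,3))]))
print("padA",tri([ray("scene",S(158,212,250,160,3)),ray("side",S(505-390,203,250,170,3))]))
print("padB",tri([ray("scene",S(189,250,250,160,3)),ray("side",S(529-390,237,250,170,3))]))
for k,(p,q,z) in dict(stamp=((387,275),(374,291),0.01),candle=((291,184),(297,208),0.03),ink=((289,320),(258,321),0.0)).items():
    print(k,onz("scene",p,z),onz("side",q,z))
E
```

```text
stand scene [[0.464  0.1784 0.014 ]
 [0.5201 0.1653 0.014 ]
 [0.5135 0.1007 0.014 ]
 [0.4556 0.119  0.014 ]] [0.4883 0.1408 0.014 ]
stand side [[0.4611 0.1731 0.014 ]
 [0.5314 0.1664 0.014 ]
 [0.5194 0.1134 0.014 ]
 [0.4467 0.1185 0.014 ]] [0.4897 0.1428 0.014 ]
rack scene [[ 0.5207 -0.0656  0.015 ]
 [ 0.4822 -0.1999  0.015 ]
 [ 0.5381 -0.2164  0.015 ]] mid [ 0.5294 -0.141   0.015 ] 0.13971012625357765 0.05829597401426794
rack side [[ 0.5226 -0.0623  0.015 ]
 [ 0.4837 -0.1971  0.015 ]
 [ 0.5395 -0.2129  0.015 ]] mid [ 0.5311 -0.1376  0.015 ] 0.14027258483540736 0.05804704641129746
(array([ 0.5439, -0.0777,  0.115 ]), [np.float64(0.0008189994336872101), np.float64(0.0008189994336873795)])
(array([ 0.5302, -0.1295,  0.1166]), [np.float64(0.0005632193976407098), np.float64(0.0005632193976407796)])
(array([ 0.5211, -0.1588,  0.1174]), [np.float64(0.0006802698657769231), np.float64(0.0006802698657768161)])
(array([ 0.5077, -0.2092,  0.1155]), [np.float64(0.00029938666036224894), np.float64(0.00029938666036243656)])
tail (array([0.4864, 0.1369, 0.1196]), [np.float64(0.00026310269812957935), np.float64(0.0002631026981296138)])
padA (array([0.4849, 0.1544, 0.0826]), [np.float64(0.0005778793106184787), np.float64(0.0005778793106185324)])
padB (array([0.4842, 0.1222, 0.0793]), [np.float64(1.7851255907367456e-05), np.float64(1.7851255907508457e-05)])
stamp [0.5834 0.0336 0.01  ] [0.5908 0.0409 0.01  ]
candle [0.5717 0.3164 0.03  ] [0.5756 0.3127 0.03  ]
ink [0.391  0.0621 0.    ] [0.3903 0.0686 0.    ]
```

```bash
python3 - <<'E'
from h import *
ci=camera_info("wrist");T=ci['tool_from_camera']
for X in [(0,0,0),(0,0,.15),(0,.05,.15),(0,.08,.15),(.035,.05,.2),(0,0.05,.24)]: print(X,proj("wrist",X,T))
print("orange base",onz("scene",(291,222),0),onz("side",(289,242),0))
q0=get_joint_pos()
for p,y in [((.44,.142,.27),np.pi/2),((.488,.142,.055),np.pi/2),((.488,.142,.055),-np.pi/2),((.528,-.142,.14),np.radians(-16)),((.528,-.142,.24),np.radians(-16))]:
    print(p,y,inverse_kinematics(list(p),downq(y)))
E
```

```text
(0, 0, 0) [321.1461 296.4152]
(0, 0, 0.15) [320.5152 226.4197]
(0, 0.05, 0.15) [320.5102 276.2975]
(0, 0.08, 0.15) [320.5074 304.2506]
(0.035, 0.05, 0.2) [351.8628 259.2419]
(0, 0.05, 0.24) [320.3518 248.4094]
orange base [0.5267 0.2526 0.    ] [0.5289 0.2507 0.    ]
(0.44, 0.142, 0.27) 1.5707963267948966 [ 0.2864  0.1197  1.929  -0.      1.0929 -1.2844]
(0.488, 0.142, 0.055) 1.5707963267948966 [ 0.2597  0.5231  1.9799 -0.      0.6385 -1.311 ]
(0.488, 0.142, 0.055) -1.5707963267948966 [ 0.2597  0.5231  1.9799 -0.      0.6385  1.8305]
(0.528, -0.142, 0.14) -0.2792526803190927 [-0.2845  0.4229  1.8624 -0.      0.8564 -0.0052]
(0.528, -0.142, 0.24) -0.2792526803190927 [-0.2845  0.288   1.7884 -0.      1.0652 -0.0052]
```

```bash
python3 - <<'E'
from h import *
import time
move_pose([.528,-.142,.30],downq(np.radians(-16)))
print(get_time()); wait(.2)
T=wristT(); np.save("Tb.npy",T); im=read_camera("wrist"); cv2.imwrite("pics/wb.png",im[:,:,::-1])
print(get_tcp_pos(),get_ee_rot(),get_ft_force(),get_time())
E
```

```text
2.8667
[ 0.5281 -0.1416  0.3   ] [-0.      0.9903 -0.1388 -0.    ] [0.4529 0.1535 1.2879] 3.1167
```

View pics/wb.png

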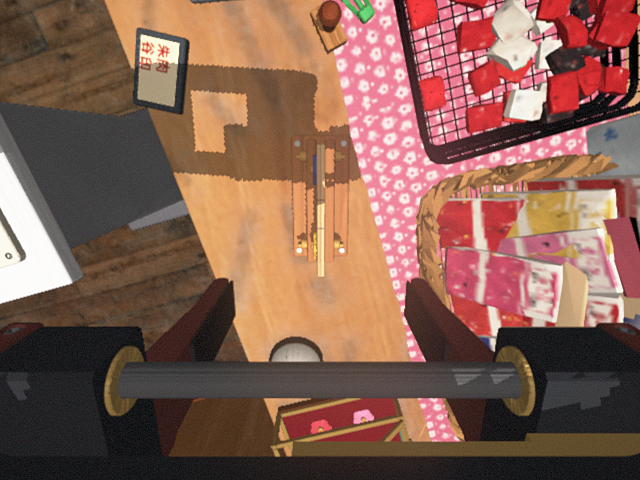

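```bash
python3 - <<'E'
import cv2
im=cv2.imread("pics/wb.png")
cv2.imwrite("pics/wbc.png",cv2.rotate(cv2.resize(im[130:285,285:360],None,fx=5,fy=5,interpolation=cv2.INTER_CUBIC),cv2.ROTATE_90_COUNTERCLOCKWISE))
E
```

```text
(no output)
```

View pics/wbc.png

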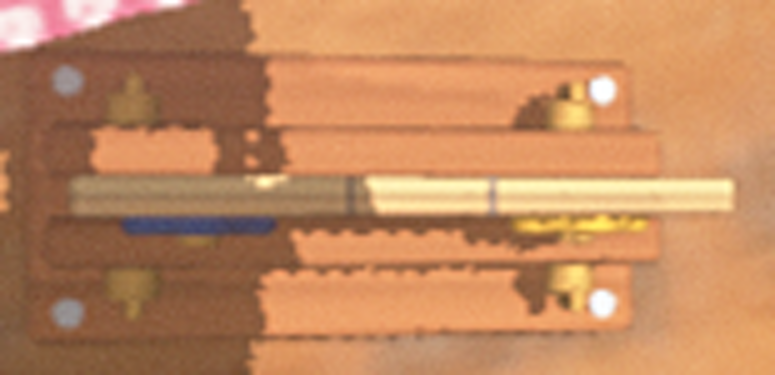

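```bash
python3 - <<'E'
from h import *
T=np.load("Tb.npy")
P=lambda nx,ny:(285+(374-ny+.5)/5-.5,130+(nx+.5)/5-.5)
for z in (.112,.116,.120):
    a,b,m1,m2=[onz("wrist",P(*p),z,T) for p in [(70,196.5),(734,195.5),(352,196),(493,196)]]
    print(z,"len",np.linalg.norm(a-b),"marks",np.linalg.norm(m1-m2),"mid",(a+b)/2,(m1+m2)/2,"yaw",np.degrees(np.arctan2(*(a-b)[1::-1])))
s=np.array([onz("wrist",P(*p),.015,T) for p in [(66,81),(602,90),(602,304),(67,313)]])
print("screws",s.mean(0),np.linalg.norm(s[0]-s[1]),np.linalg.norm(s[1]-s[2]),"yaw",np.degrees(np.arctan2(*(s[0]-s[1])[1::-1])),np.degrees(np.arctan2(*(s[3]-s[2])[1::-1])))
# triangulate marks with 3 views
S=lambda x,y,ox,oy,k:(ox+(x+.5)/k-.5,oy+(y+.5)/k-.5)
for w,sc,sd in [((352,196),(217,123),(603,121)),((493,196),(254,182),(630,176)),((70,196.5),(158,30),(563,38)),((734,195.5),(322,291),(680,281))]:
    print(tri([ray("wrist",P(*w),T),ray("scene",S(*sc,380,280,3.6)),ray("side",S(sd[0]-396,sd[1],350,280,3.6))]))
E
```

```text
0.112 len 0.13959554449237757 marks 0.02975957825407829 mid [ 0.5303 -0.1386  0.112 ] [ 0.5301 -0.1392  0.112 ] yaw 74.12049519867767
0.116 len 0.13800233408237358 marks 0.029419930810141992 mid [ 0.5305 -0.1378  0.116 ] [ 0.5303 -0.1383  0.116 ] yaw 74.12049519867769
0.12 len 0.13640912367236954 marks 0.02908028336620578 mid [ 0.5307 -0.137   0.12  ] [ 0.5306 -0.1375  0.12  ] yaw 74.12049519867773
screws [ 0.53   -0.1392  0.015 ] 0.1404731157734849 0.05835732342524953 yaw 74.12551762030562 73.92823883686442
(array([ 0.5342, -0.1254,  0.1118]), [np.float64(0.0005055386207193416), np.float64(0.001356712917915369), np.float64(0.0010394701920145549)])
(array([ 0.5261, -0.1544,  0.1111]), [np.float64(0.0007461968380653891), np.float64(0.0015023451421750566), np.float64(0.0011974394054831171)])
(array([ 0.5503, -0.0731,  0.1081]), [np.float64(0.0018150193417218363), np.float64(0.0021013327919114345), np.float64(0.0011032043999310995)])
(array([ 0.5111, -0.2062,  0.1115]), [np.float64(0.00030555750580729603), np.float64(0.0011264189967386713), np.float64(0.001026966197693374)])
```

The board's mid is at (0.5302,-0.139), its yaw is 74.1°, and its top is at about 0.112. The length of 139.6 mm and mark spacing of 29.8 mm match the given sizes. Next I'll look at the clamp from above.

```bash
python3 - <<'E'
from h import *
move_pose([.487,.140,.27],downq(np.pi/2))
wait(.2)
T=wristT(); np.save("Tc.npy",T); im=read_camera("wrist"); cv2.imwrite("pics/wc.png",im[:,:,::-1])
print(get_tcp_pos(),get_time())
x0,y0=[int(v) for v in (proj("wrist",(.487,.14,.06),T))]; print(x0,y0)
cv2.imwrite("pics/wcc.png",cv2.resize(im[y0-75:y0+75,x0-75:x0+75,::-1],None,fx=4,fy=4,interpolation=cv2.INTER_CUBIC))
E
```

```text
[0.4873 0.1394 0.2701] 4.5583
321 213
```

View pics/wc.png

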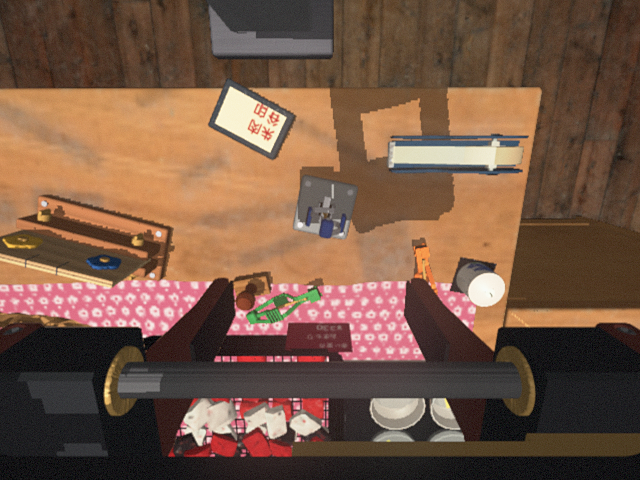

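View pics/wcc.png

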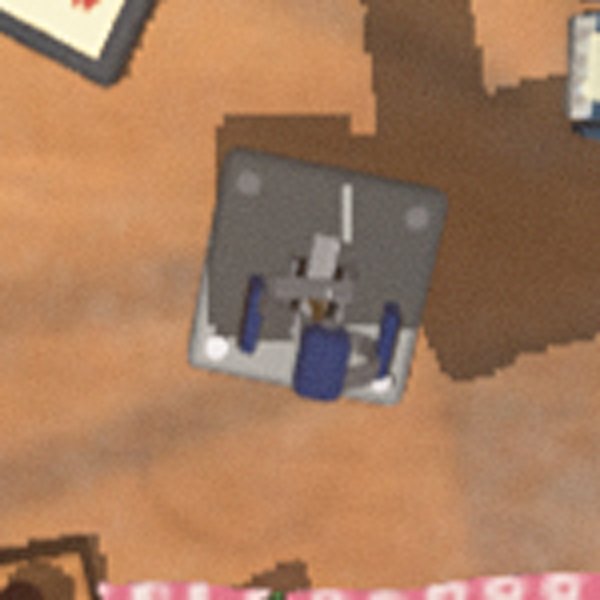

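```bash
python3 - <<'E'
from h import *
T=np.load("Tc.npy"); x0,y0=321,213
P=lambda x,y:(x0-75+(x+.5)/4-.5,y0-75+(y+.5)/4-.5)
s=np.array([onz("wrist",P(*p),.015,T) for p in [(248,182),(417,218),(381,380),(217,347)]])
print("screws",s.mean(0),[np.linalg.norm(s[i]-s[i-1]) for i in range(4)],"yaw y-axis",[np.degrees(np.arctan2(*(b-a)[1::-1])) for a,b in [(s[0],s[1]),(s[3],s[2])]],"x",[np.degrees(np.arctan2(*(b-a)[1::-1])) for a,b in [(s[0],s[3]),(s[1],s[2])]])
a,b=[onz("wrist",P(*p),.076,T) for p in [(253,314),(389,342)]]
print("pads",a,b,(a+b)/2,np.linalg.norm(a-b),np.degrees(np.arctan2(*(b-a)[1::-1])))
print("tail",onz("wrist",P(323,362),.117,T))
# fin ends?
E
```

```text
screws [0.4901 0.1444 0.015 ] [np.float64(0.05195039001748394), np.float64(0.052198019843142665), np.float64(0.05171909751967837), np.float64(0.052286327811653745)] yaw y-axis [np.float64(77.87884135487519), np.float64(78.1335952514028)] x [np.float64(-11.40993065465985), np.float64(-11.309483847762696)]
pads [0.4866 0.127  0.076 ] [0.4942 0.163  0.076 ] [0.4904 0.145  0.076 ] 0.03680570810739568 77.96584893396339
tail [0.4893 0.1447 0.117 ]
```

The clamp is at (0.4902,0.1447) with a yaw of 78°, and the screws, pads and tail agree. The choice is confirmed by the blue pads on the grey stand, so I'll grasp it.

```bash
python3 - <<'E'
from h import *
q=downq(np.radians(78.2)); c=[.4902,.1447]
move_pose(c+[.16],q)
movel(c+[.055],v=.12)
print(get_tcp_pos(),get_ft_force(),get_time(),get_grip_width())
command_gripper(.0)
wait(.2)
print(get_grip_width(),get_grip_width()*88,get_ft_force(),get_ft_torque(),get_time())
im=read_camera("wrist"); im2=read_camera("side")
cv2.imwrite("pics/g.png",np.hstack([cv2.resize(im[130:330,220:420,::-1],None,fx=2,fy=2),cv2.resize(im2[170:300,240:370,::-1],(400,400))]))
E
```

```text
[0.4908 0.1449 0.0557] [-0.917   0.4001  0.1962] 6.1 1.0031662234557632
0.38882240354476966 34.21637151193973 [ 0.2216 -0.2888  0.1604] [-0.0127 -0.0032 -0.046 ] 7.175
```

View pics/g.png

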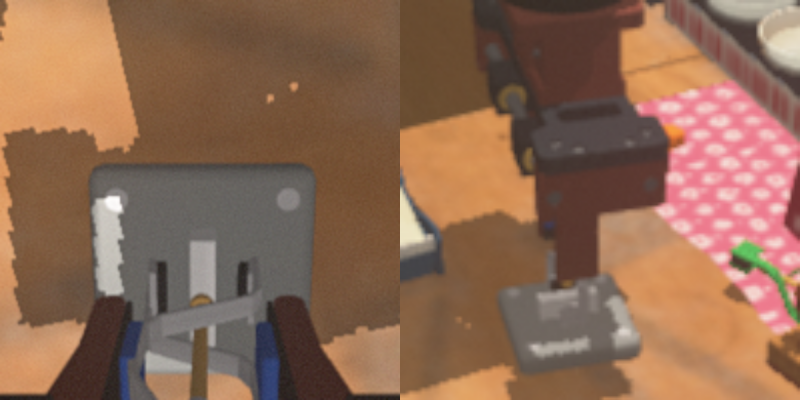

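The grip reads 34 mm, which is fully open, and the jaws are clear of the fin. I'll lift and move over the board.

```bash
python3 - <<'E'
from h import *
p=get_tcp_pos()
movel([p[0],p[1],.225],v=.12)
print(get_grip_width(),get_ft_force(),get_time())
move_pose([.5302,-.139,.225],downq(np.radians(-15.9)))
wait(.3)
print(get_tcp_pos(),get_grip_width(),get_ft_force(),get_ft_torque(),get_time())
T=wristT();np.save("Td.npy",T)
im=read_camera("wrist"); im2=read_camera("side"); im3=read_camera("scene")
for n,i in [("d_w",im),("d_side",im2),("d_scene",im3)]: cv2.imwrite(f"pics/{n}.png",i[:,:,::-1])
cv2.imwrite("pics/d.png",np.hstack([cv2.resize(im[130:330,220:420,::-1],None,fx=2,fy=2),cv2.resize(im2[220:420,320:520,::-1],(400,400))]))
E
```

```text
0.3940700059292004 [ 0.7189 -0.6234 -0.7932] 8.8417
[ 0.5303 -0.1382  0.225 ] 0.3905061176848707 [ 0.0652  0.8108 -1.5035] [-0.0347  0.0574 -0.0028] 10.25
```

View pics/d.png

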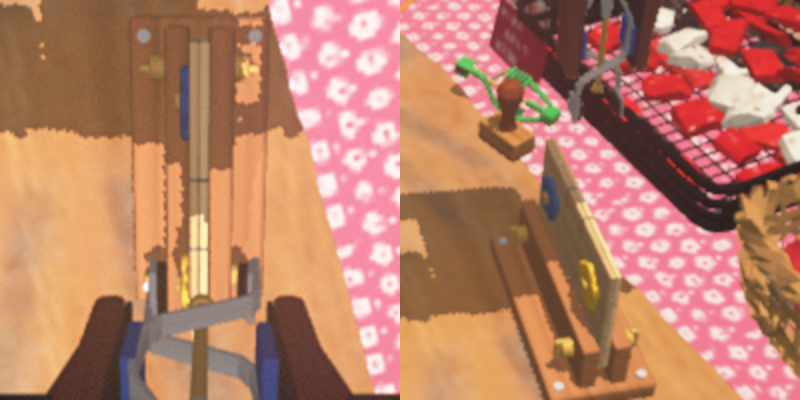

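The jaws straddle the board symmetrically: both the pin and the board are at column 200 in the crop. I'll descend under force control.

```bash
python3 - <<'E'
from h import *
T=np.load("Td.npy"); R0=T@np.linalg.inv(camera_info("wrist")['tool_from_camera'])
print("expected pin px",proj("wrist",(R0@[0,0,.023,1])[:3],T),"seen ~ (320,280); seen pos",onz("wrist",(320,280),.202,T), R0[:3,3])
def F(n=12):
    a=[]
    for _ in range(n): a.append(get_ft_force()); wait(.015)
    return np.mean(a,0)
c=[.5302,-.139]
movel(c+[.150],v=.1); wait(.2)
f0=F(); print("f0",f0,get_tcp_pos(),get_time())
r=movel(c+[.122],v=.012,until_force=3.0)
p=get_tcp_pos(); wait(.1); f=F()
print(r,p,"dF",f-f0,get_tcp_pos(),get_time(),get_grip_width())
E
```

```text
expected pin px [318.5833 278.3832] seen ~ (320,280); seen pos [ 0.5308 -0.1394  0.202 ] [ 0.5303 -0.1382  0.225 ]
f0 [ 0.3254 -0.1345 -0.9138] [ 0.5303 -0.139   0.1503] 11.7
True [ 0.5302 -0.139   0.128 ] dF [ 1.1483 -0.2463  3.3111] [ 0.5302 -0.139   0.128 ] 13.6333 0.38854974347411003
```

```bash
python3 - <<'E'
from h import *
def F(n=16):
    a=[]
    for _ in range(n): a.append(get_ft_force()); wait(.015)
    return np.mean(a,0)
f0=np.array([.3254,-.1345,-.9138]); c=[.5302,-.139]
for z in (.127,.126,.1253):
    r=movel(c+[z],v=.01,until_force=5); wait(.1); f=F()-f0
    print(r,get_tcp_pos()[2],"dF",f,get_time())
    if f[2]>4.7 or r: break
im=read_camera("wrist"); im2=read_camera("side"); im3=read_camera("scene")
for n,i in [("e_w",im),("e_side",im2),("e_scene",im3)]: cv2.imwrite(f"pics/{n}.png",i[:,:,::-1])
cv2.imwrite("pics/e.png",np.hstack([cv2.resize(im[180:330,245:395,::-1],(400,400)),cv2.resize(im2[240:400,330:490,::-1],(400,400))]))
E
```

```text
False 0.12702054356189663 dF [ 0.7277 -0.1548  3.7204] 14.25
False 0.1260272916098012 dF [ 0.7313 -0.1887  4.3732] 14.8667
False 0.12533109828371566 dF [ 0.7808 -0.2504  4.6603] 15.4833
```

View pics/e.png

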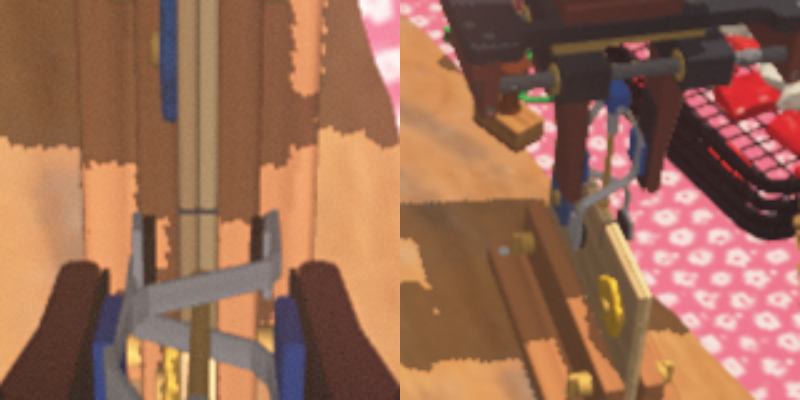

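The pin depth is about 6.3 mm, with the force following the 0.5 N/mm spring line. I'll go 0.5 mm deeper, then release in stages.

```bash
python3 - <<'E'
from h import *
def F(n=12):
    a=[]
    for _ in range(n): a.append(get_ft_force()); wait(.015)
    return np.mean(a,0)
f0=np.array([.3254,-.1345,-.9138]); c=[.5302,-.139]
movel(c+[.1248],v=.01,until_force=5); wait(.1); print(get_tcp_pos(),F()-f0)
for g in (.42,.45,.48,.52):
    command_gripper(g); wait(.1); print(g,get_grip_width()*88,F()-f0,get_time())
im=read_camera("wrist"); im2=read_camera("side")
cv2.imwrite("pics/f.png",np.hstack([cv2.resize(im[180:330,245:395,::-1],(400,400)),cv2.resize(im2[240:400,330:490,::-1],(400,400))]))
E
```

```text
[ 0.5303 -0.139   0.1248] [ 1.2787 -0.3416  4.7829]
0.42 37.31776042553638 [ 1.2479 -0.5994  5.3656] 16.7667
0.45 40.08709211158143 [ 1.4677 -0.3388  5.7871] 17.3417
0.48 42.51477048063072 [-0.1801  0.1519  0.9261] 17.9083
0.52 46.11547435708895 [-0.3733  0.2217  0.8041] 18.5083
```

View pics/f.png

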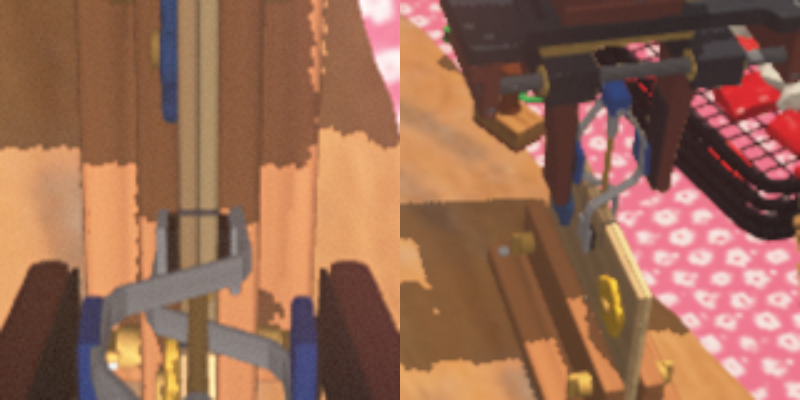

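```bash
python3 - <<'E'
from h import *
c=[.5302,-.139]
command_gripper(.7)
f=get_ft_force()
r=movel(c+[.30],v=.12,until_force=8); print(r,get_tcp_pos(),get_time()); wait(.3)
T=wristT();np.save("Tf.npy",T)
im=read_camera("wrist"); im2=read_camera("side"); im3=read_camera("scene")
for n,i in [("f_w",im),("f_side",im2),("f_scene",im3)]: cv2.imwrite(f"pics/{n}.png",i[:,:,::-1])
k=lambda i,x,y,w:cv2.resize(i[y:y+w,x:x+w,::-1],(400,400),interpolation=cv2.INTER_CUBIC)
cv2.imwrite("pics/h.png",np.hstack([k(im,255,145,130),k(im2,350,230,130)]))
E
```

```text
False [ 0.5298 -0.1389  0.2992] 20.6917
```

View pics/h.png

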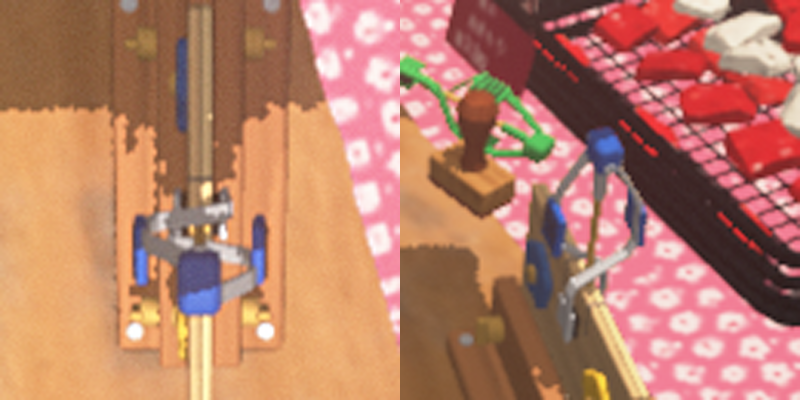

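View pics/f_scene.png

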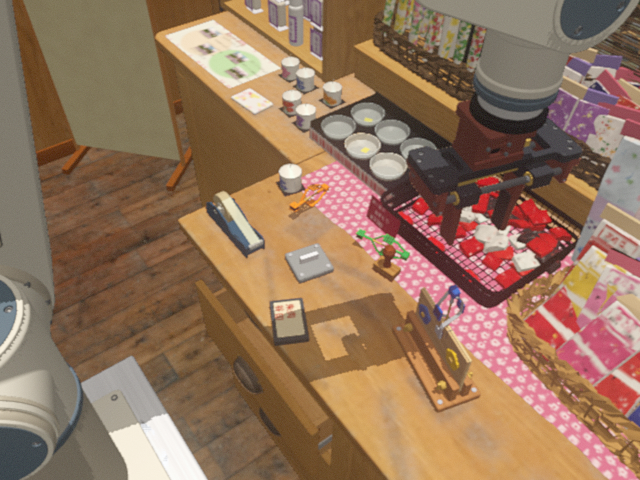

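The clamp sits upright astride the board. However, the orange and green look-alikes now lie differently than at the start, so I'll check when that happened and whether the stamp or candle shifted.

```bash
python3 - <<'E'
from h import *
k=lambda n,x,y,w,h,s=2.6:cv2.resize(cv2.imread(f"pics/{n}.png")[y:y+h,x:x+w],(400,300),interpolation=cv2.INTER_CUBIC)
a=np.vstack([np.hstack([k("scene0",260,150,160,120+20),k("f_scene",260,150,160,140)]),np.hstack([k("side0",270,170,160,140),k("f_side",270,170,160,140)])])
cv2.imwrite("pics/cmp.png",a)
T=np.load("Tc.npy")
cv2.imwrite("pics/wcg.png",cv2.resize(cv2.imread("pics/wc.png")[230:340,220:520],None,fx=2.6,fy=2.6,interpolation=cv2.INTER_CUBIC))
E
```

```text
(no output)
```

View pics/cmp.png

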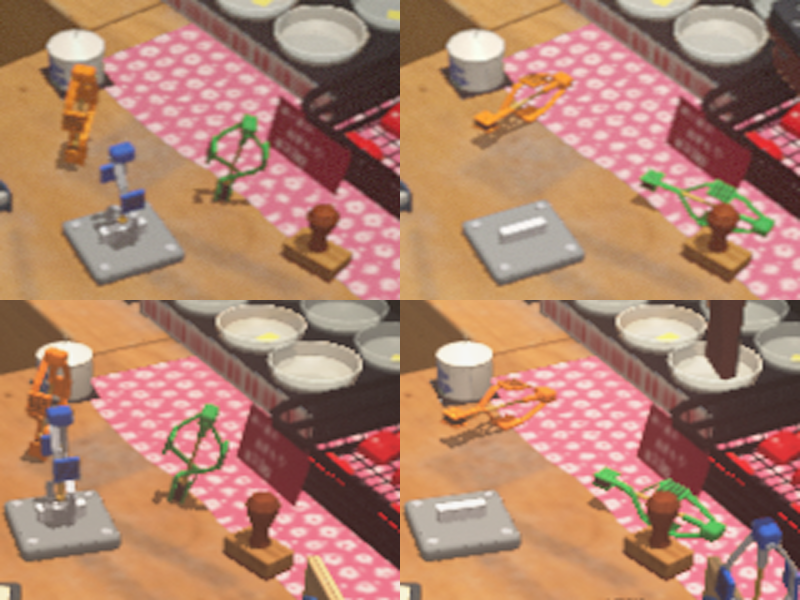

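View pics/wcg.png

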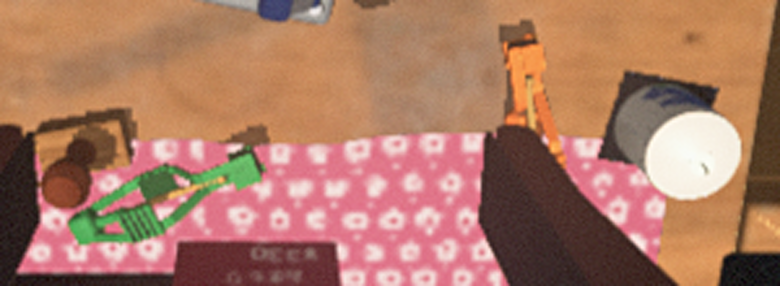

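The look-alikes were already lying down at t=4.5 s, when the gripper was still above z=0.22. They toppled on their own, and the stamp and candle have not moved in the pixels. Now I'll measure the placed clamp and the bystanders.

```bash
python3 - <<'E'
from h import *
T=np.load("Tf.npy")
res={}
for n,(x0,y0,x1,y1) in dict(f_w=(290,195,350,260),f_side=(395,265,440,320),f_scene=(425,275,475,330)).items():
    im=cv2.imread(f"pics/{n}.png"); h=cv2.cvtColor(im,cv2.COLOR_BGR2HSV)
    m=cv2.inRange(h,(108,120,40),(128,255,255)); mm=np.zeros_like(m); mm[y0:y1,x0:x1]=m[y0:y1,x0:x1]
    N,l,s,c=cv2.connectedComponentsWithStats(mm); print(n,[(s[i][:5].tolist(),c[i]) for i in range(1,N) if s[i][4]>10])
k=lambda n,x,y,w:cv2.resize(cv2.imread(f"pics/{n}.png")[y:y+w,x:x+w],(400,400),interpolation=cv2.INTER_CUBIC)
cv2.imwrite("pics/z.png",np.hstack([k("f_side",390,260,70),k("f_scene",415,275,70)]))
# bystander shift by phase correlation
for cam in("scene","side"):
    A=cv2.cvtColor(cv2.imread(f"pics/{cam}0.png"),6).astype(np.float32);B=cv2.cvtColor(cv2.imread(f"pics/f_{cam}.png"),6).astype(np.float32)
    for nm,(x,y,w,h) in dict(scene=dict(stamp=(374,262,26,20),candle=(277,162,20,26),ink=(262,292,50,55)),side=dict(stamp=(358,276,30,26),candle=(290,190,20,18),ink=(232,295,50,50)))[cam].items():
        t=A[y:y+h,x:x+w]; r=cv2.matchTemplate(B[y-6:y+h+6,x-6:x+w+6],t,cv2.TM_CCOEFF_NORMED); _,v,_,p=cv2.minMaxLoc(r); print(cam,nm,round(v,3),p[0]-6,p[1]-6)
E
```

```text
f_w [([299, 226, 4, 11, 30], array([300.1333, 230.9   ])), ([337, 226, 4, 11, 29], array([338.8621, 229.8276])), ([314, 239, 12, 8, 82], array([319.8415, 242.6341]))]
f_side [([413, 274, 9, 7, 47], array([417.1064, 277.1064])), ([399, 296, 4, 7, 14], array([400.6429, 298.6429]))]
f_scene [([452, 288, 7, 7, 33], array([455.5152, 290.9697]))]
scene stamp 0.998 0 0
scene candle 0.986 0 0
scene ink 0.77 0 0
side stamp 0.954 0 0
side candle 0.75 -5 2
side ink 0.786 0 0
```

View pics/z.png

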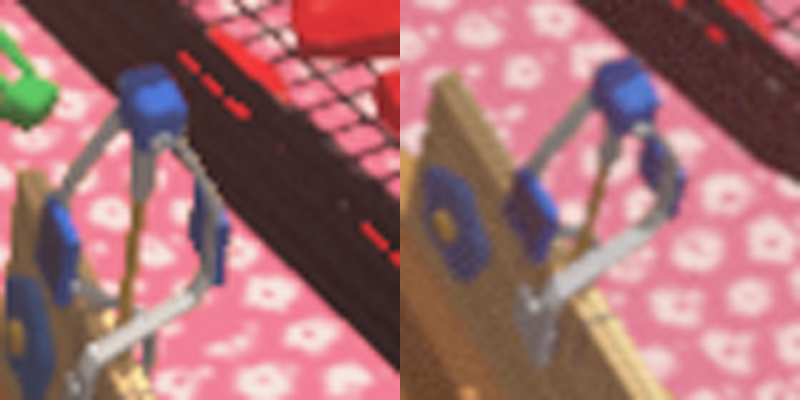

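```bash
python3 - <<'E'
from h import *
T=np.load("Tf.npy")
S=lambda x,y:(x/5.714,y/5.714)
a=np.add((390,260),S(153,100)); b=np.add((415,275),S(228,95))
x,r=tri([ray("side",a),ray("scene",b)]);print("tail side+scene",x,r)
x,r=tri([ray("side",a),ray("scene",b),ray("wrist",(320,237.5),T)]);print("tail all",x,r)
z=.144
l,rr=[onz("wrist",p,z,T) for p in [(300.6,226.2),(339.2,226.2)]]
print("pads",l,rr,(l+rr)/2,np.linalg.norm(l-rr),"yaw",np.degrees(np.arctan2(*(rr-l)[1::-1])))
a=np.add((390,260),S(59,250)); b=np.add((415,275),S(137,212))
print("padA",tri([ray("side",a),ray("scene",b),ray("wrist",(300.6,226.2),T)]))
# along-board offset of tail/pads from middle
u=np.array([np.cos(np.radians(74.1)),np.sin(np.radians(74.1))]);v=np.array([-u[1],u[0]])
for p in (x[:2],((l+rr)/2)[:2]): d=p-[.5302,-.139]; print("along",d@u,"across",d@v)
E
```

```text
tail side+scene [ 0.524  -0.1469  0.1925] [np.float64(0.0007115047939895165), np.float64(0.0007115047939894109)]
tail all [ 0.5301 -0.1412  0.1847] [np.float64(0.0017583870138727807), np.float64(0.002117390062465642), np.float64(0.0006754442873201636)]
pads [ 0.5125 -0.1359  0.144 ] [ 0.5478 -0.146   0.144 ] [ 0.5302 -0.141   0.144 ] 0.03667425304956988 yaw -15.915579461427216
padA (array([ 0.5128, -0.1365,  0.1453]), [np.float64(0.0010530258117029266), np.float64(0.0016701812285587043), np.float64(0.0007952176386780846)])
along -0.00217242463951415 across -0.00047739687087194107
along -0.0018946843674529955 across -0.0005181302143933359
```

```bash
python3 - <<'E'
from station import *
print(get_time(),get_ft_force(),get_qvel().max() if hasattr(get_qvel(),'max') else 0)
job_done(); print(get_time())
E
```

```text
21.1417 [ 0.35338202 -0.02350416 -0.45843769] 0.0022048027778576846
the job is handed in; nothing more can be done
the job is handed in; nothing more can be done
```

The blue clamp tweezers now grip the board on their own, upright between the pencil marks. I handed the job in at about 21 s of the 48 s allowed.

**How it went:** I squeezed the tweezers fully open (34 mm over the pads) and lifted them off the stand. I lowered them slowly over the board until the pin was in an estimated 6.3–6.8 mm. The force and spring line give about 6.3–6.5 mm; a further 0.5 mm step gives 6.8 mm. I then released the pads in stages. The averaged vertical force on the board stayed under 6 N throughout.

**Last checks:**
- **Position:** the tweezers sit about 2 mm along the board from the middle and 0.5 mm off its centre line. Their yaw is square to the board within the measuring error, and the tail is over the pads.
- **Pin after release:** I could not see its depth directly. Pad heights in the pictures before and after release look unchanged, so I take it as still about 6 mm in, above the half-way 4 mm.
- **Bystanders:** the stamp, ink pad and candle match their starting pixels. The candle was checked in the scene camera only, because the orange look-alike covered it at the start in the side view. The ink pad match was weaker (0.77–0.79), probably because of arm shadow.

**What disagreed:**
- **Board height:** the pictures gave a top edge of 111–117 mm, but pin contact put it at about 108.6 mm. I went by the force.
- **Tail height:** two views gave about 192 mm and three gave 185 mm, against 189 mm expected.
- **Look-alikes:** the orange and green ones toppled early in the run. They were already lying down at 4.5 s, while the gripper was still above z = 0.22 m, so I believe I did not touch them.

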